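Clear the jammed tyre lever from the cob chute

TASK

A tyre lever has slid down the maize-cob chute and is caught across its narrow throat, under the two guard plates. Push it back up the slope into the open mouth, lift it out and lay it (do not drop it) flat in the enamel tray, side by side with the other tyre lever and pointing the same way (either end first). Then slide the wooden hatch fully shut over the mouth so that nothing else falls in; leave the other lever, the valve tool and the tin where they are.

Things in the scene. Friction and masses are not known exactly. Their poses are not given: they have to be found in the camera images.
- lever: The jammed white nylon tyre lever: straight bar 160 mm long, 22 wide, 14 thick (thinner ends, one with a lip 18 high), 70 g. Origin: centre of its underside; x along it, y across, z out of its top. Starts lying crosswise on the trough floor under both guards, its middle showing in the gap. Friction holds it anywhere on the slope.
- twin: The other, identical tyre lever (160 x 22 x 14 mm, same origin and axes), lying flat in the tray about 55 mm to the -y side of the tray's middle, along the tray's length. Not to be moved by more than about 20 mm.
- tray: Shallow enamel tray, fixed, 258 x 208 x 24 mm outside, walls 4 mm, floor surface 4 mm up. Origin: centre of its underside; x along its length, y across. Its middle strip (y about 0) is free; the other lever lies at y about -55 mm, the valve tool at +68 mm. A steel spring clip grips the +x end rim at y = 70 mm, up to 50 mm above the table.
- trough: Sloping galvanised trough of the chute, fixed, rising at 14 degrees. Origin: on its floor, centre line, below the guards' upper edge; x up the slope, y across, z square out of the floor (mm in this frame). Open mouth x = 0 to 150, side walls at y = +-97, 34 high, end wall at x = 150. The lever's middle must be above x = 11 to clear the guards.
- mouth (a point): Point on the trough floor at the middle of the open mouth, 75 mm up the slope from the trough origin.
- hatch (a joint): Slide of the plywood hatch in m: 0 = fully shut over the mouth (hard stop), about 0.2 = open. It opens towards the trough's +y, level, on runners; friction about 1.5 N, stays where left. Board 158 (along the trough) x 206 x 8 mm, parallel to the slope, its top 44 mm above the trough floor.
- hatch_handle (a point): Top middle of the hatch's wooden handle: an upright bar 80 long along the trough's x, 18 thick along its y, standing 34 high on the board (square to it). It lies 60 mm from the board's middle, towards the trough's -y. This point moves with the hatch.
- valve_tool: Red T-shaped valve tool, 128 x 48 x 12 mm, lying in the tray on its +y side. Bystander. Origin: centre of its underside.
- tin: Closed round aluminium tin, 80 diameter x 66 mm, standing on the table beyond the tray. Bystander. Origin: centre of its underside.
- throat (a point): Point on the trough floor 100 mm down the slope from the trough origin, mid-throat. Two guard plates cover x = -110 to 0 (trough frame), 31 to 34 mm above the floor, leaving a gap y = -43 to 43 open from above. Under them the walls close in from y = +-97 at x = -60 to +-40 at x = -140, then an open spout to x = -170.
Mind the look-alikes: they are no part of the job. What is shaped like the lever but blue or pink is not meant.

How it is judged:
By the outcome, as a careful person would: the job done as asked, in the order asked, and still so for the second after the job is handed in, with the robot touching nothing.
It also fails if it takes over 70 s, if anything falls off the work surface, if the arm or the gripper's body presses on something with over 40 N, if the wrist force passes 120 N, or if a joint passes its speed limit or range.

ROBOT

A 6-joint arm with a two-finger parallel gripper is mounted at the origin on the work surface. World frame = base frame: x ahead of the robot, y to its left, z up, the work surface at z = 0. Lengths are in mm, angles in rad, forces in N, time in s.
With the tool pointing down it reaches from about 350 to 775 mm from the base axis. Payload 7.3 kg.
Tool frame: the origin (TCP) lies between the finger pads; the fingertips stand 25 mm ahead of it and the grasp point (between the pads) lies 6 mm ahead of it; z points along the fingers, y is the line along which they close (so a half turn about z gives the same grasp; the last joint's range is limited). The gripper opens to 92 mm and grips with 3 to 60 N. Pads are 19 mm wide; open, the fingers measure 130 mm over their backs; the gripper's body (75 mm by 190 mm) begins 47 mm behind the grasp point.
Start: joints at [-0.146, 0.342, 1.524, -0, 1.275, -0.146], TCP at [525.017, 0.02, 251.741] pointing down, gripper open.
Joint ranges: [-2.53, 2.53], [-0.77, 2.02], [0.04, 2.7], [-1, 4.14], [0.28, 2.66], [-3.11, 3.11]. Speed limits (rad/s): [2.57, 2.57, 3.14, 3.14, 3.14, 3.14].

INTERFACE

Orientations are given as [roll, pitch, yaw] about the fixed x, y, z axes, in that order (R = Rz(yaw) Ry(pitch) Rx(roll)).
In Python, from plant import bot gives the robot as it stands.
- The arm moves only by the tool play_rows, never from a script. Its argument "commands" is a list of rows, each an object of numbers: "x", "y", "z": the shift along the tool's x, y, z in m; "twist": the turn about the tool's z in degrees. In form: [{"x": .., "y": .., "z": .., "twist": ..}, ...]. A call has exactly 8 rows; each row is the pose to reach, as a shift and turn from the pose commanded when the call began, along the tool's axes at that moment; what a row does not reach only later rows make up. A row lasts 1/10 s, in which the tool goes at most 50 mm and 8.59 degrees, less where a joint would pass 70% of its speed; a pose out of reach is approached as far as the arm can. A call with a gripper value outside its range is refused whole. "jaw" is the closure, from 0 (fully open) to 1 (shut), set as the call begins (left out, the last holds). The fingers move at their own pace and stop on an object; the grip force is fixed at half the most. Time passes only in rows, so rows that repeat a pose let the fingers close, or fill a call up. It gives the time, the measured TCP pose, the force, the opening and the grip force at its end, in the units of the state.
- bot.get_obs(): the state, without advancing time (a new reading comes with each control period).
- bot.capture(name): name is "scene" or "side" or "wrist"; returns a dict with "pixels" (384x512x3 uint8, red, green, blue), "fx", "fy", "cx", "cy" (pixels), "k1" (the pictures are not rectified: a ray, as slopes to the right and down, at radius r is drawn at 1 + k1 r^2 times it, then the intrinsics apply), "eye" and "rotation" of the camera in the world. Camera axes: x right, y down, z forward; pixel columns grow to the right and rows downward; lengths in mm; the calibration is good to about 2 mm. A picture is of the moment at which its call begins. There is no depth.
- bot.close_job(): hands the job in; it is judged then, once.
The state is a dict: "time": time; "joint_positions": joint angles; "dq": joint speeds; "tau": joint torques, N m; "tool_pos": TCP position; "tcp_rot": TCP orientation; "contact_force": force on the tool from outside, world axes, zero at the start; "moment": the same for the moment, N m; "grip_width": finger opening in mm; "finger_force": force on a finger pad.
Only numpy, scipy, OpenCV 4.12 (cv2) and the standard library are available. Lean on these libraries where they do the work, as an engineer would, in place of code of your own. Each camera call takes 0.05 s, during which the arm holds its last target. There are 200 camera calls.

## Working session

There is one attempt and no reset: what is moved stays moved. The work goes in short steps, Python scripts to look and compute and a tool call to move; the robot and the scene stay as the last step left them, time stands still between calls to the robot, and variables do not carry over. Pictures are saved under pics/ and viewed, at most 10 in all, crops included, and the job is handed in when it is done.

Besides the shell and the picture viewer there is one more tool, called after "Call:" as a command line: name --argument value ..., lists and objects as JSON in quotes. play_rows: Moves the arm, as the interface text tells. Its arguments: {"type":"object","properties":{"commands":{"type":"array"},"jaw":{"type":"number"}},"required":["commands"]}

```bash
mkdir -p pics; ls
python3 - <<'E'
from plant import bot
import cv2,pickle
for n in ["scene","side"]:
    c=bot.capture(n); cv2.imwrite(f"pics/{n}0.png",cv2.resize(c["pixels"][:,:,::-1],(800,600),interpolation=cv2.INTER_CUBIC))
    pickle.dump(c,open(f"{n}0.pkl","wb")); print(n,{k:v for k,v in c.items() if k!="pixels"})
o=bot.get_obs();print(o)
E
```

```text
pics
scene {'fx': 463.2358153312989, 'fy': 463.2358153312989, 'cx': 262.5225430794784, 'cy': 190.64794776774042, 'k1': 0.04585564619733321, 'eye': array([1359.77836345,  199.54475702,  767.82761748]), 'rotation': array([-2.18146638e+00,  1.98761916e-03,  1.93266602e+00])}
side {'fx': 447.55615665861114, 'fy': 447.55615665861114, 'cx': 255.9649395958037, 'cy': 194.76579558131104, 'k1': -0.0160330193395111, 'eye': array([  34.15933801, -655.65416009,  943.99711354]), 'rotation': array([-2.43085359, -0.00711518, -0.66965877])}
{'time': 0.1, 'joint_positions': array([-1.46002983e-01,  3.42648440e-01,  1.52486670e+00,  1.79394778e-05,
        1.27538721e+00, -1.45981161e-01]), 'dq': array([-0.00059903, -0.00123521, -0.00372724,  0.00080034, -0.00134828,
        0.00159119]), 'tau': array([ 1.49919495e-03, -4.32001984e+01, -2.44694173e+01,  7.19219679e-02,
        5.25739230e-02, -9.79429342e-05]), 'tool_pos': array([5.24699353e+02, 6.99863449e-02, 2.51135947e+02]), 'tcp_rot': array([-3.14029938e+00, -2.07486113e-04,  1.57076914e+00]), 'contact_force': array([0.07184134, 0.1971126 , 0.84719223]), 'moment': array([-0.05086147,  0.00087805,  0.0874065 ]), 'finger_force': 0.0, 'grip_width': 91.83968192042548}
```

View pics/scene0.png

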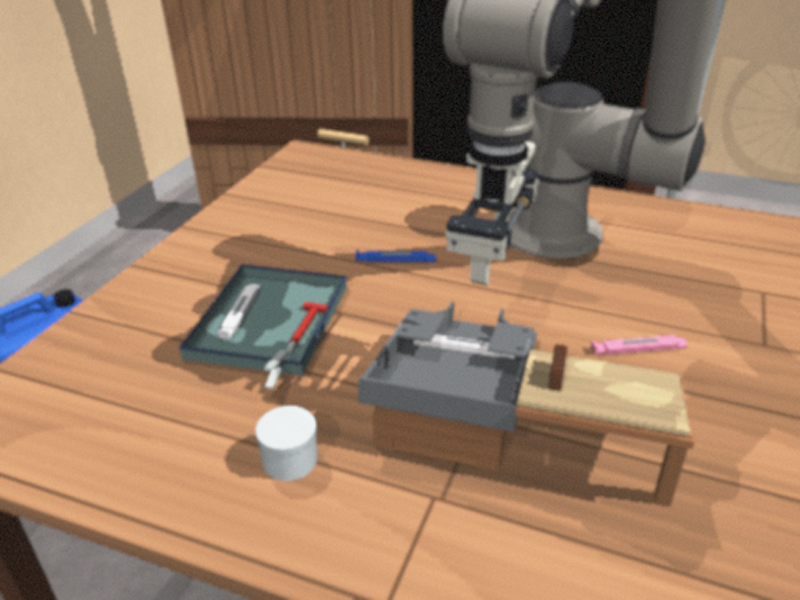

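View pics/side0.png

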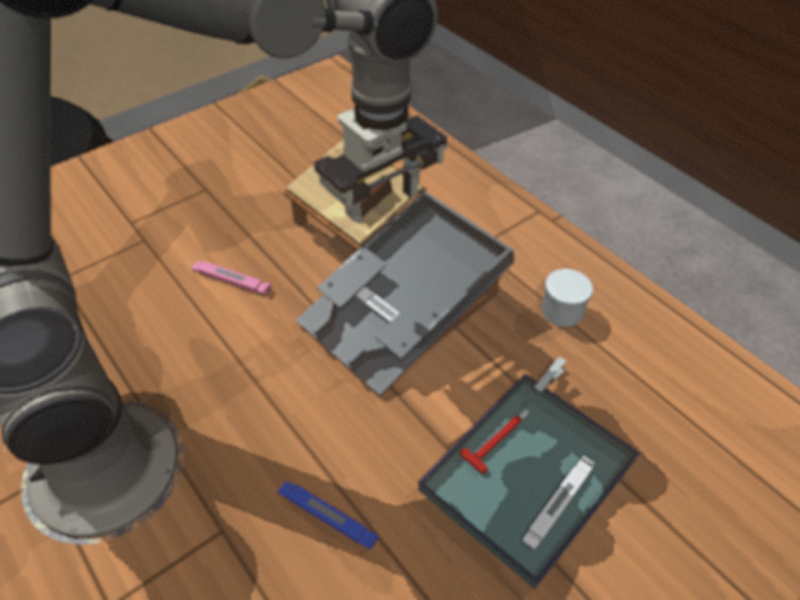

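Scene view: the tray is at left (corners ~(241,267), (346,276), (301,368), (184,358)), and the chute is in the middle with the white lever at (455,345). The hatch is open to the right with its handle at (558,367). Side view: the lever shows at (380,305) and the tray corners at (529,377), (637,455), (536,582), (420,485). Next I'll enlarge the chute.

Run:
```python
import cv2,pickle
for n,(u,v,w,h) in {"scene":(225,185,160,120),"side":(180,100,160,160)}.items():
    c=pickle.load(open(f"{n}0.pkl","rb"));s=5 if n=="scene" else 3.75
    cv2.imwrite(f"pics/{n}_crop.png",cv2.resize(c["pixels"][v:v+h,u:u+w,::-1],None,fx=s,fy=s,interpolation=cv2.INTER_CUBIC))
```

```text
(no output)
```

View pics/scene_crop.png

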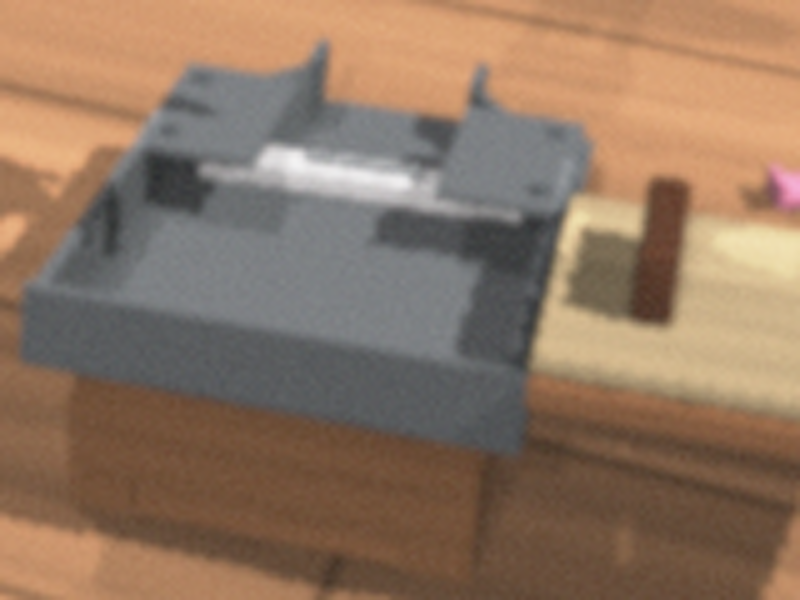

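View pics/side_crop.png

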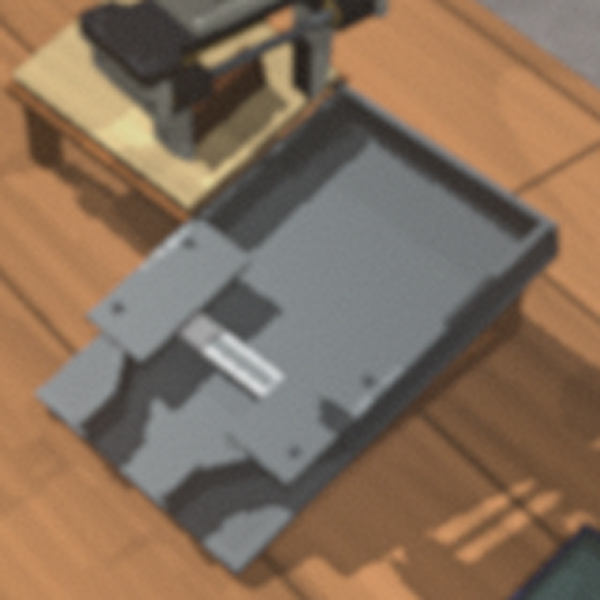

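Crops: in the scene crop the lever ends are at about (200,170) and (523,215), and the end-wall corners at (25,290) and (527,370). In the side crop the +y guard corners are at (190,220), (250,265), (145,362) and (88,318), and the lever's middle runs (195,324) to (275,385). Now I'll fit the poses.

```bash
cat > h.py <<'E'
import numpy as np, pickle, os
from scipy.spatial.transform import Rotation as R
from scipy.optimize import least_squares
cams={n:pickle.load(open(f"{n}0.pkl","rb")) for n in ["scene","side"]}
def proj(c,P):
    q=(np.atleast_2d(P)-c["eye"])@R.from_euler("xyz",c["rotation"]).as_matrix()
    s=q[:,:2]/q[:,2:]; s=s*(1+c["k1"]*(s**2).sum(1,keepdims=True))
    return s*[c["fx"],c["fy"]]+[c["cx"],c["cy"]]
def ray(c,uv):
    d=(np.array(uv,float)-[c["cx"],c["cy"]])/[c["fx"],c["fy"]]; s=d.copy()
    for _ in range(20): s=d/(1+c["k1"]*(s@s))
    return R.from_euler("xyz",c["rotation"]).as_matrix()@np.r_[s,1]
def hit(c,uv,o,n):
    r=ray(c,uv); return c["eye"]+r*((o-c["eye"])@n)/(r@n)
def sc(u,v): return ("scene",225+u/5,185+v/5)
def si(u,v): return ("side",180+u/3.75,100+v/3.75)
def f(n): return lambda u,v:(n,u/1.5625,v/1.5625)
S,D=f("scene"),f("side")
def fit(pts,pose,p0):
    def r(p): return np.concatenate([(proj(cams[o[0]],pose(p,np.array(X,float)))[0]-o[1:]) for X,o in pts])
    s=least_squares(r,p0,loss="soft_l1"); return s.x,r(s.x).reshape(-1,2)
E
python3 - <<'E'
from h import *
np.set_printoptions(precision=3,suppress=True)
def trough(p,X): return p[:3]+R.from_euler("ZY",[p[3],-np.radians(14)]).apply(X)
pts=[((153,-100,34),sc(25,290)),((153,100,34),sc(527,370)),((153,100,34),si(338,88)),((153,-100,34),si(557,232)),
((0,43,34),si(250,265)),((-110,43,34),si(145,362)),((0,43,34),sc(440,195)),((0,-43,34),sc(250,162))]
p,r=fit(pts,trough,[550,50,100,0.]);print("trough",p);print(r)
R0=R.from_euler("ZY",[p[3],-np.radians(14)]).as_matrix()
def loc(o,z):
    w=hit(cams[o[0]],o[1:],p[:3]+R0[:,2]*z,R0[:,2]); return R0.T@(w-p[:3])
for o,z in [(sc(200,170),5),(sc(523,215),5),(sc(270,152),14),(sc(412,178),14),(si(195,324),14),(si(275,385),14),(sc(668,180),78),(sc(650,320),44)]: print(o,loc(o,z),p[:3]+R0@loc(o,z))
print("mouth",p[:3]+R0@[75,0,0])
def tray(q,X): return np.r_[q[:2],0]+R.from_euler("Z",q[2]).apply(X)
a,b=129,104
pts=[((a,b,24),S(301,368)),((a,-b,24),S(184,355)),((-a,-b,24),S(241,267)),((-a,b,24),S(346,276)),
((a,b,24),D(529,377)),((a,-b,24),D(637,455)),((-a,-b,24),D(536,580)),((-a,b,24),D(420,485))]
q,r=fit(pts,tray,[500,-300,0.]);print("tray",q);print(r)
T=R.from_euler("Z",q[2]).as_matrix()
for o in [D(588,460),D(530,545),S(252,287),S(228,332),D(465,460),D(525,412),D(556,366)]:
    w=hit(cams[o[0]],o[1:],np.array([0,0,16.]),np.array([0,0,1.]));print(o,w,T.T@(w-[q[0],q[1],0]))
E
```

```text
trough [546.618 -36.621  51.296   0.109]
[[ 2.177 -0.213]
 [-3.006  0.306]
 [ 0.496  0.006]
 [-2.875 -2.395]
 [ 0.048 -1.043]
 [-1.497  0.877]
 [-2.428 -0.165]
 [-0.338  0.74 ]]
('scene', 265.0, 219.0) [-48.09  -76.649   5.   ] [ 507.378 -118.027   44.513]
('scene', 329.6, 228.0) [-55.527  84.393   5.   ] [482.669  41.272  42.714]
('scene', 279.0, 215.4) [-62.803 -44.56   14.   ] [487.528 -87.92   49.686]
('scene', 307.4, 220.6) [-58.47   28.241  14.   ] [483.781 -15.095  50.735]
('side', 232.0, 186.4) [-55.977  48.678  14.   ] [483.959   5.484  51.338]
('side', 253.33333333333331, 202.66666666666669) [-54.82  -31.694  14.   ] [493.827 -74.287  51.617]
('scene', 358.6, 221.0) [ 41.291 149.905  78.   ] [551.363 114.701 136.968]
('scene', 355.0, 249.0) [108.178 150.651  44.   ] [623.973 123.405 120.159]
mouth [618.958 -28.697  69.44 ]
tray [ 487.417 -398.174    0.155]
[[-0.228 -2.362]
 [-3.601 -4.686]
 [ 0.01  -1.588]
 [-0.114  0.419]
 [-2.742 -2.791]
 [ 1.221 -2.243]
 [ 0.502  0.972]
 [-1.596 -2.45 ]]
('side', 376.32, 294.4) [ 565.667 -441.816   16.   ] [ 70.583 -55.187  16.   ]
('side', 339.2, 348.8) [ 406.92  -479.412   16.   ] [-92.063 -67.853  16.   ]
('scene', 161.28, 183.68) [ 425.628 -468.337   16.   ] [-71.871 -59.795  16.   ]
('scene', 145.92, 212.48) [ 558.376 -435.384   16.   ] [ 64.371 -47.708  16.   ]
('side', 297.6, 294.4) [ 422.986 -329.405   16.   ] [-53.056  77.883  16.   ]
('side', 336.0, 263.68) [ 551.214 -325.401   16.   ] [74.256 62.064 16.   ]
('side', 355.84, 234.24) [ 653.412 -294.429   16.   ] [180.008  76.905  16.   ]
```

Call:
play_rows --commands '[{"x": -0.012, "y": -0.015, "z": 0.01, "twist": 8}, {"x": -0.024, "y": -0.03, "z": 0.02, "twist": 16}, {"x": -0.036, "y": -0.045, "z": 0.035, "twist": 24}, {"x": -0.046, "y": -0.065, "z": 0.05, "twist": 32}, {"x": -0.046, "y": -0.065, "z": 0.065, "twist": 40}, {"x": -0.046, "y": -0.065, "z": 0.08, "twist": 48}, {"x": -0.046, "y": -0.065, "z": 0.09, "twist": 56}, {"x": -0.046, "y": -0.065, "z": 0.1, "twist": 64}]' --jaw 0.67

```text
time: 0.9
tool_pos: [459.7, -46.0, 150.9]
tcp_rot: [-3.141, 0.001, 0.448]
contact_force: [0.1, -0.5, 0.0]
grip_width: 33.0
finger_force: 0.0
```

Call:
play_rows --commands '[{"x": 0, "y": 0, "z": 0, "twist": 7}, {"x": 0, "y": 0, "z": 0, "twist": 14}, {"x": 0, "y": 0, "z": 0, "twist": 19.75}, {"x": 0, "y": 0, "z": 0, "twist": 19.75}, {"x": 0, "y": 0, "z": 0, "twist": 19.75}, {"x": 0, "y": 0, "z": 0, "twist": 19.75}, {"x": 0, "y": 0, "z": 0, "twist": 19.75}, {"x": 0, "y": 0, "z": 0, "twist": 19.75}]'

```text
time: 1.7
tool_pos: [460.0, -46.0, 151.8]
tcp_rot: [3.142, -0.0, 0.11]
contact_force: [0.2, -0.4, 0.4]
grip_width: 30.3
finger_force: 0.0
```

Run:
```python
from plant import bot
import cv2,pickle,numpy as np
c=bot.capture("wrist");pickle.dump(c,open("wrist1.pkl","wb"));d=bot.capture("side")
im=np.hstack([cv2.resize(c["pixels"],None,fx=.86,fy=.86,interpolation=cv2.INTER_AREA),cv2.resize(d["pixels"][90:255,180:340],(320,330),interpolation=cv2.INTER_CUBIC)])
cv2.imwrite("pics/w1.png",im[:,:,::-1]);print(im.shape,{k:v for k,v in c.items() if k!="pixels"});o=bot.get_obs();print({k:o[k] for k in ["time","tool_pos","tcp_rot","grip_width","joint_positions"]})
```

```text
(330, 760, 3) {'fx': 278.15680832949937, 'fy': 278.15680832949937, 'cx': 256.5868625256807, 'cy': 190.13879247983513, 'k1': 0.005245017455427076, 'eye': array([528.21029305, -38.86090701, 285.54571673]), 'rotation': array([ 2.88556622e+00,  9.96744433e-04, -1.46081841e+00])}
{'time': 1.8, 'tool_pos': array([460.01714754, -45.96230179, 151.75301785]), 'tcp_rot': array([-3.14158735e+00, -1.25319832e-04,  1.09435432e-01]), 'grip_width': 30.40617364162486, 'joint_positions': array([-2.65636046e-01,  3.43733544e-01,  1.83383612e+00,  6.18976387e-05,
        9.63908321e-01,  1.19568955e+00])}
```

View pics/w1.png

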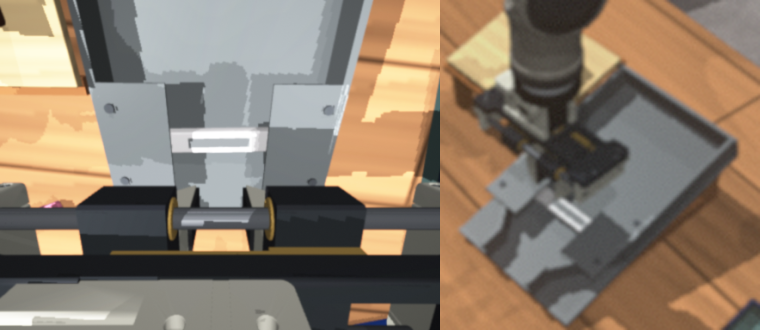

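Wrist view: the guards' upper inner corners are at about (168,83) and (272,85). The lever's middle is visible at (172–268, 128–152), square across the gap. The fingers are below it, centred at column ~222.

```bash
cat >> h.py <<'E'
TP=np.array([546.6,-36.6,51.3]); TR=R.from_euler("ZY",[.109,-np.radians(14)]).as_matrix()
def tl(c,uv,z):
    return TR.T@(hit(c,uv,TP+TR[:,2]*z,TR[:,2])-TP)
E
python3 - <<'E'
from h import *
c=pickle.load(open("wrist1.pkl","rb"))
for u,v,z in [(168,83,34),(272,85,34),(172,128,14),(172,152,14),(268,126,14),(268,150,14),(95,83,34),(350,85,34)]: print((u,v),tl(c,(u/.86,v/.86),z).round(1))
E
```

```text
(168, 83) [ 3.5 41.9 34. ]
(272, 85) [  2. -41.  34.]
(172, 128) [-41.6  46.7  14. ]
(172, 152) [-67.2  49.1  14. ]
(268, 126) [-39.5 -45.2  14. ]
(268, 150) [-64.8 -47.7  14. ]
(95, 83) [ 3.4 99.9 34. ]
(350, 85) [   2.  -103.1   34. ]
```

Call:
play_rows --commands '[{"x": 0, "y": 0, "z": 0.015, "twist": 0}, {"x": 0, "y": 0, "z": 0.03, "twist": 0}, {"x": 0, "y": 0, "z": 0.045, "twist": 0}, {"x": 0, "y": 0, "z": 0.06, "twist": 0}, {"x": 0, "y": 0, "z": 0.072, "twist": 0}, {"x": 0, "y": 0, "z": 0.082, "twist": 0}, {"x": 0, "y": 0, "z": 0.089, "twist": 0}, {"x": 0, "y": 0, "z": 0.089, "twist": 0}]'

```text
time: 2.6
tool_pos: [459.6, -45.9, 62.1]
tcp_rot: [-3.141, 0.001, 0.109]
contact_force: [0.3, 0.2, 1.2]
grip_width: 30.2
finger_force: 0.0
```

Call:
play_rows --commands '[{"x": 0.006, "y": 0, "z": -0.0015, "twist": 0}, {"x": 0.012, "y": 0, "z": -0.003, "twist": 0}, {"x": 0.019, "y": 0, "z": -0.0048, "twist": 0}, {"x": 0.026, "y": 0, "z": -0.0065, "twist": 0}, {"x": 0.034, "y": 0, "z": -0.0085, "twist": 0}, {"x": 0.042, "y": 0, "z": -0.0105, "twist": 0}, {"x": 0.05, "y": 0, "z": -0.0125, "twist": 0}, {"x": 0.058, "y": 0, "z": -0.0145, "twist": 0}]'

```text
time: 3.4
tool_pos: [518.2, -39.6, 77.4]
tcp_rot: [-3.142, 0.0, 0.109]
contact_force: [-1.7, -0.0, 1.3]
grip_width: 30.4
finger_force: 1.2
```

Call:
play_rows --commands '[{"x": 0.01, "y": 0, "z": -0.0025, "twist": 0}, {"x": 0.02, "y": 0, "z": -0.005, "twist": 0}, {"x": 0.03, "y": 0, "z": -0.0075, "twist": 0}, {"x": 0.04, "y": 0, "z": -0.01, "twist": 0}, {"x": 0.05, "y": 0, "z": -0.0125, "twist": 0}, {"x": 0.06, "y": 0, "z": -0.015, "twist": 0}, {"x": 0.07, "y": 0, "z": -0.0175, "twist": 0}, {"x": 0.08, "y": 0, "z": -0.02, "twist": 0}]'

```text
time: 4.2
tool_pos: [598.2, -30.8, 97.4]
tcp_rot: [3.142, -0.0, 0.109]
contact_force: [-1.7, 0.3, 0.9]
grip_width: 30.3
finger_force: 0.7
```

Call:
play_rows --commands '[{"x": -0.01, "y": 0, "z": 0, "twist": 0}, {"x": -0.01, "y": 0, "z": -0.02, "twist": 0}, {"x": -0.01, "y": 0, "z": -0.04, "twist": 0}, {"x": 0, "y": 0, "z": -0.06, "twist": 0}, {"x": 0, "y": 0, "z": -0.08, "twist": 0}, {"x": 0, "y": 0, "z": -0.1, "twist": 0}, {"x": -0.02, "y": 0, "z": -0.1, "twist": 0}, {"x": -0.02, "y": 0, "z": -0.1, "twist": 0}]' --jaw 0.4

```text
time: 5.0
tool_pos: [576.9, -33.1, 198.0]
tcp_rot: [3.141, -0.001, 0.109]
contact_force: [-0.2, 0.5, 0.4]
grip_width: 55.3
finger_force: 0.0
```

Run:
```python
from plant import bot
import cv2,pickle,numpy as np
c=bot.capture("wrist");pickle.dump(c,open("wrist2.pkl","wb"));d=bot.capture("side")
im=np.hstack([cv2.resize(c["pixels"],None,fx=.86,fy=.86,interpolation=cv2.INTER_AREA),cv2.resize(d["pixels"][90:255,180:340],(320,330),interpolation=cv2.INTER_CUBIC)])
cv2.imwrite("pics/w2.png",im[:,:,::-1]);o=bot.get_obs();print({k:o[k] for k in ["time","tool_pos","grip_width"]})
```

```text
{'time': 5.1, 'tool_pos': array([577.91160269, -33.06737364, 197.31111834]), 'grip_width': 55.01004289948637}
```

View pics/w2.png

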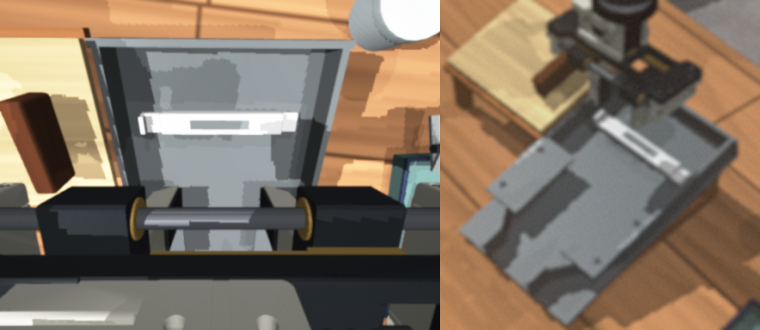

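Wrist view: the lever now lies square in the mouth, ends at (138,123) and (299,122), rows 112–134. The lip end is at left (+y), and the handle top is near (2–46, 93–100).

Run:
```python
from h import *
c=pickle.load(open("wrist2.pkl","rb"))
for u,v,z in [(138,123,12),(299,122,12),(220,113,14),(220,134,14),(95,40,34),(350,43,34),(2,100,78),(46,93,78),(35,192,78)]:
    l=tl(c,(u/.86,v/.86),z); print((u,v),l.round(1),(TP+TR@l).round(1))
```

```text
(138, 123) [82.4 85.2 12. ] [613.9  56.4  82.9]
(299, 122) [ 83.5 -80.4  12. ] [ 633.  -108.    83.2]
(220, 113) [93.6  0.7 14. ] [633.4 -26.4  87.5]
(220, 134) [71.2  0.7 14. ] [611.8 -28.7  82.1]
(95, 40) [158.7  99.9  34. ] [680.7  78.6 122.7]
(350, 43) [ 156.6 -103.2   34. ] [ 700.7 -123.6  122.2]
(2, 100) [122.  154.4  78. ] [628.7 127.7 156.5]
(46, 93) [126.9 121.7  78. ] [637.   95.8 157.7]
(35, 192) [ 42.8 160.6  78. ] [551.7 125.5 137.3]
```

Call:
play_rows --commands '[{"x": 0.01, "y": 0, "z": 0, "twist": -8}, {"x": 0.02, "y": -0.001, "z": 0, "twist": -16}, {"x": 0.03, "y": -0.002, "z": 0, "twist": -24}, {"x": 0.043, "y": -0.002, "z": 0, "twist": -32}, {"x": 0.043, "y": -0.002, "z": 0, "twist": -40}, {"x": 0.043, "y": -0.002, "z": 0, "twist": -48}, {"x": 0.043, "y": -0.002, "z": 0.01, "twist": -56}, {"x": 0.043, "y": -0.002, "z": 0.02, "twist": -64}]' --jaw 0.61

```text
time: 5.9
tool_pos: [620.8, -26.4, 176.5]
tcp_rot: [3.141, -0.0, 1.232]
contact_force: [-0.2, 0.5, -0.1]
grip_width: 35.9
finger_force: 0.0
```

Call:
play_rows --commands '[{"x": 0, "y": 0, "z": 0.01, "twist": -8}, {"x": 0, "y": 0, "z": 0.02, "twist": -16}, {"x": 0, "y": 0, "z": 0.03, "twist": -24}, {"x": 0, "y": 0, "z": 0.04, "twist": -26}, {"x": 0, "y": 0, "z": 0.05, "twist": -26}, {"x": 0, "y": 0, "z": 0.059, "twist": -26}, {"x": 0, "y": 0, "z": 0.067, "twist": -26}, {"x": 0, "y": 0, "z": 0.067, "twist": -26}]'

```text
time: 6.7
tool_pos: [619.3, -26.4, 108.8]
tcp_rot: [-3.139, -0.001, 1.679]
contact_force: [0.5, -0.2, 0.3]
grip_width: 35.8
finger_force: 0.0
```

Call:
play_rows --commands '[{"x": 0, "y": 0.001, "z": 0.002, "twist": 0}, {"x": 0, "y": 0.001, "z": 0.003, "twist": 0}, {"x": 0, "y": 0.001, "z": 0.004, "twist": 0}, {"x": 0, "y": 0.001, "z": 0.005, "twist": 0}, {"x": 0, "y": 0.001, "z": 0.006, "twist": 0}, {"x": 0, "y": 0.001, "z": 0.006, "twist": 0}, {"x": 0, "y": 0.001, "z": 0.006, "twist": 0}, {"x": 0, "y": 0.001, "z": 0.006, "twist": 0}]'

```text
time: 7.5
tool_pos: [620.9, -26.4, 104.3]
tcp_rot: [3.141, 0.0, 1.68]
contact_force: [0.0, 0.4, 0.1]
grip_width: 35.6
finger_force: 0.0
```

Call:
play_rows --commands '[{"x": 0, "y": 0, "z": 0.001, "twist": 0}, {"x": 0, "y": 0, "z": 0.001, "twist": 0}, {"x": 0, "y": 0, "z": 0.002, "twist": 0}, {"x": 0, "y": 0, "z": 0.002, "twist": 0}, {"x": 0, "y": 0, "z": 0.003, "twist": 0}, {"x": 0, "y": 0, "z": 0.003, "twist": 0}, {"x": 0, "y": 0, "z": 0.003, "twist": 0}, {"x": 0, "y": 0, "z": 0.003, "twist": 0}]'

```text
time: 8.3
tool_pos: [621.0, -26.4, 102.9]
tcp_rot: [3.14, 0.0, 1.68]
contact_force: [-3.9, 0.0, 10.0]
grip_width: 35.9
finger_force: 5.4
```

Call:
play_rows --commands '[{"x": 0, "y": 0, "z": -0.003, "twist": 0}, {"x": 0, "y": 0, "z": -0.003, "twist": 0}, {"x": 0, "y": 0, "z": -0.003, "twist": 0}, {"x": 0, "y": 0, "z": -0.002, "twist": 0}, {"x": 0, "y": 0, "z": -0.002, "twist": 0}, {"x": 0, "y": 0, "z": -0.001, "twist": 0}, {"x": 0, "y": 0, "z": -0.001, "twist": 0}, {"x": 0, "y": 0, "z": -0.001, "twist": 0}]' --jaw 0.7

```text
time: 9.1
tool_pos: [620.8, -26.4, 102.2]
tcp_rot: [3.142, -0.0, 1.68]
contact_force: [0.0, -1.2, 1.3]
grip_width: 27.8
finger_force: 0.3
```

Call:
play_rows --commands '[{"x": 0, "y": 0, "z": 0, "twist": 0}, {"x": 0, "y": 0, "z": 0, "twist": 0}, {"x": 0, "y": 0, "z": 0, "twist": 0}, {"x": 0, "y": 0, "z": 0, "twist": 0}, {"x": 0, "y": 0, "z": 0, "twist": 0}, {"x": 0, "y": 0, "z": 0, "twist": 0}, {"x": 0, "y": 0, "z": 0, "twist": 0}, {"x": 0, "y": 0, "z": 0, "twist": 0}]' --jaw 1

```text
time: 9.9
tool_pos: [620.8, -26.4, 102.2]
tcp_rot: [-3.142, -0.0, 1.68]
contact_force: [0.1, -0.6, 0.1]
grip_width: 22.8
finger_force: 28.8
```

Call:
play_rows --commands '[{"x": 0, "y": 0, "z": -0.003, "twist": 0}, {"x": 0, "y": 0, "z": -0.009, "twist": 0}, {"x": 0, "y": 0, "z": -0.02, "twist": 0}, {"x": 0, "y": 0, "z": -0.035, "twist": 0}, {"x": 0, "y": 0, "z": -0.055, "twist": 0}, {"x": 0, "y": 0, "z": -0.075, "twist": 0}, {"x": 0, "y": 0, "z": -0.095, "twist": 0}, {"x": 0, "y": 0, "z": -0.11, "twist": 0}]'

```text
time: 10.7
tool_pos: [621.2, -26.4, 214.9]
tcp_rot: [3.139, 0.001, 1.68]
contact_force: [-0.1, 0.6, -0.3]
grip_width: 22.8
finger_force: 28.8
```

Run:
```python
from plant import bot
import cv2,pickle,numpy as np
c=bot.capture("wrist");d=bot.capture("side");pickle.dump(c,open("wrist3.pkl","wb"));pickle.dump(d,open("side3.pkl","wb"))
im=np.hstack([cv2.resize(c["pixels"],None,fx=.8,fy=.8,interpolation=cv2.INTER_AREA),cv2.resize(d["pixels"][70:230,210:390],(380,338),interpolation=cv2.INTER_CUBIC)[:307]])
cv2.imwrite("pics/w3.png",im[:,:,::-1]);o=bot.get_obs();print({k:o[k] for k in ["time","tool_pos","grip_width","finger_force"]})
```

```text
{'time': 10.8, 'tool_pos': array([622.07989675, -26.52197487, 215.80261098]), 'grip_width': 22.604796550745608, 'finger_force': 28.781135994940996}
```

View pics/w3.png

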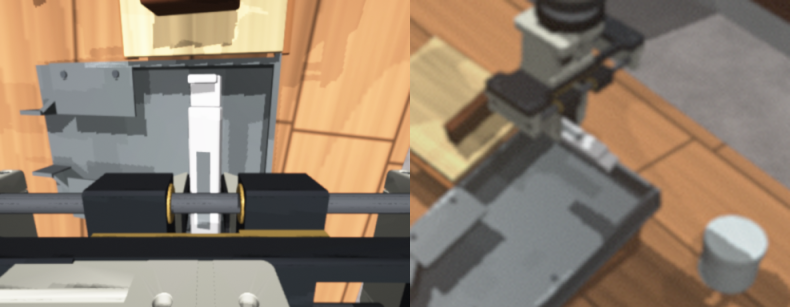

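The lever is held level in the jaws, lip end towards +y, and clear of the chute. Next I'll carry it to the tray.

Call:
play_rows --commands '[{"x": -0.02, "y": -0.014, "z": 0, "twist": 5}, {"x": -0.05, "y": -0.035, "z": 0, "twist": 13}, {"x": -0.085, "y": -0.058, "z": 0, "twist": 21}, {"x": -0.12, "y": -0.08, "z": 0, "twist": 29}, {"x": -0.155, "y": -0.102, "z": 0, "twist": 37}, {"x": -0.19, "y": -0.124, "z": 0, "twist": 45}, {"x": -0.225, "y": -0.146, "z": 0, "twist": 53}, {"x": -0.26, "y": -0.168, "z": 0, "twist": 60}]'

```text
time: 11.6
tool_pos: [481.0, -304.3, 211.9]
tcp_rot: [-3.141, 0.0, 0.627]
contact_force: [1.2, -1.5, -0.5]
grip_width: 22.9
finger_force: 28.8
```

Call:
play_rows --commands '[{"x": -0.028, "y": 0.015, "z": 0, "twist": 6}, {"x": -0.056, "y": 0.03, "z": 0, "twist": 12}, {"x": -0.084, "y": 0.045, "z": 0, "twist": 18}, {"x": -0.107, "y": 0.0565, "z": 0, "twist": 23}, {"x": -0.107, "y": 0.0565, "z": 0, "twist": 23}, {"x": -0.107, "y": 0.0565, "z": 0, "twist": 23}, {"x": -0.107, "y": 0.0565, "z": 0, "twist": 23}, {"x": -0.107, "y": 0.0565, "z": 0, "twist": 23}]'

```text
time: 12.4
tool_pos: [429.8, -410.9, 212.2]
tcp_rot: [-3.141, -0.0, 0.233]
contact_force: [-0.7, -0.3, -0.2]
grip_width: 22.7
finger_force: 28.8
```

Run:
```python
from plant import bot
import cv2,pickle,numpy as np
c=bot.capture("wrist");pickle.dump(c,open("wrist4.pkl","wb"))
cv2.imwrite("pics/w4.png",cv2.resize(c["pixels"],(800,600),interpolation=cv2.INTER_CUBIC)[:,:,::-1]);o=bot.get_obs();print({k:o[k] for k in ["time","tool_pos","tcp_rot","grip_width"]})
```

```text
{'time': 12.45, 'tool_pos': array([ 429.83765955, -411.01196189,  212.29941949]), 'tcp_rot': array([-3.14151301e+00, -1.68132140e-04,  2.33135012e-01]), 'grip_width': 22.834000526139402}
```

View pics/w4.png

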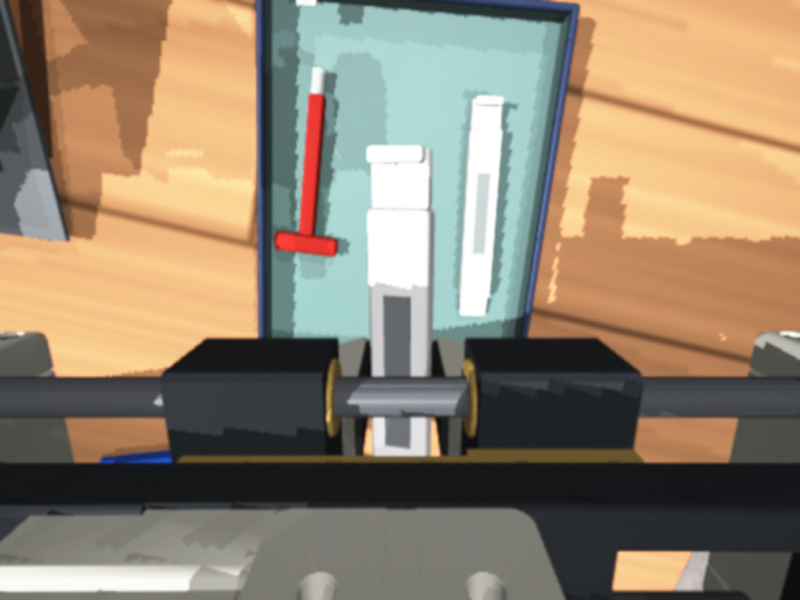

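Wrist view: the twin runs from (488,98) to (474,316). The tray's side rims run (258,20)–(260,335) and (577,8)–(528,335), and the valve tool's head is at (275–337,245). The held lever is level, its far end at (398,147).

Run:
```python
from h import *
c=pickle.load(open("wrist4.pkl","rb"));s=1/1.5625
def g(u,v,z): return hit(c,np.array([u,v])*s,np.array([0,0,z]),np.array([0,0,1.]))[:2]
P={k:g(*v) for k,v in dict(tf=(488,98,18),tn=(474,316,12),cor=(577,8,24),rn=(528,335,24),lf=(258,20,24),ln=(260,335,24),vt=(306,244,14),hand=(398,150,190)).items()}
for k,v in P.items(): print(k,v.round(1))
for a,b in [("tn","tf"),("rn","cor"),("ln","lf")]: d=P[b]-P[a]; print(a,np.degrees(np.arctan2(d[1],d[0])).round(1),np.hypot(*d).round(1))
tc=(P["tn"]+P["tf"])/2; y=np.radians(10); 
print("twin c",tc)
for yaw in (9,11,13):
    u=np.array([np.cos(np.radians(yaw)),np.sin(np.radians(yaw))]);n=np.array([-u[1],u[0]])
    print(yaw,"offsets to twin: rn",n@(P["rn"]-tc),"cor",n@(P["cor"]-tc),"lf",n@(P["lf"]-tc),"ln",n@(P["ln"]-tc),"vt",n@(P["vt"]-tc),"corx",u@(P["cor"]-tc))
```

```text
tf [ 566.3 -440.9]
tn [ 409.8 -476.1]
cor [ 630.1 -481.1]
rn [ 407.7 -518.6]
lf [ 575.4 -280.2]
ln [ 359.1 -314.4]
vt [ 436.  -334.9]
hand [ 507.  -391.9]
tn 12.7 160.4
rn 9.6 225.5
ln 9.0 219.0
twin c [ 488.04846293 -458.48555123]
9 offsets to twin: rn -46.78149512149246 cor -44.578634281845176 lf 162.4357709272381 ln 162.5360065291739 vt 130.2045748446094 corx 136.75738885430206
11 offsets to twin: rn -43.65613609677024 cor -49.32424222367842 lf 158.35274024855042 ln 166.0958307759554 vt 131.24442545075883 corx 135.11830804795173
13 offsets to twin: rn -40.477588794926355 cor -54.00975617417918 lf 154.07678114823958 ln 169.45329283803778 vt 132.12437494115042 corx 133.3146063966248
```

Call:
play_rows --commands '[{"x": 0.02, "y": 0.003, "z": 0.01, "twist": 0.6}, {"x": 0.04, "y": 0.0065, "z": 0.03, "twist": 0.6}, {"x": 0.049, "y": 0.0065, "z": 0.06, "twist": 0.6}, {"x": 0.049, "y": 0.0065, "z": 0.09, "twist": 0.6}, {"x": 0.049, "y": 0.0065, "z": 0.115, "twist": 0.6}, {"x": 0.049, "y": 0.0065, "z": 0.135, "twist": 0.6}, {"x": 0.049, "y": 0.0065, "z": 0.15, "twist": 0.6}, {"x": 0.049, "y": 0.0065, "z": 0.157, "twist": 0.6}]'

```text
time: 13.25
tool_pos: [478.4, -406.2, 53.9]
tcp_rot: [-3.14, 0.001, 0.222]
contact_force: [-0.1, 0.2, -0.5]
grip_width: 22.5
finger_force: 28.8
```

Call:
play_rows --commands '[{"x": 0, "y": 0, "z": 0.004, "twist": 0}, {"x": 0, "y": 0, "z": 0.006, "twist": 0}, {"x": 0, "y": 0, "z": 0.008, "twist": 0}, {"x": 0, "y": 0, "z": 0.01, "twist": 0}, {"x": 0, "y": 0, "z": 0.012, "twist": 0}, {"x": 0, "y": 0, "z": 0.014, "twist": 0}, {"x": 0, "y": 0, "z": 0.015, "twist": 0}, {"x": 0, "y": 0, "z": 0.015, "twist": 0}]'

```text
time: 14.05
tool_pos: [478.4, -407.0, 40.1]
tcp_rot: [-3.141, 0.0, 0.221]
contact_force: [-0.4, -0.8, 0.5]
grip_width: 22.9
finger_force: 28.8
```

Call:
play_rows --commands '[{"x": 0, "y": 0, "z": 0.001, "twist": 0}, {"x": 0, "y": 0, "z": 0.0015, "twist": 0}, {"x": 0, "y": 0, "z": 0.002, "twist": 0}, {"x": 0, "y": 0, "z": 0.0025, "twist": 0}, {"x": 0, "y": 0, "z": 0.003, "twist": 0}, {"x": 0, "y": 0, "z": 0.003, "twist": 0}, {"x": 0, "y": 0, "z": 0.003, "twist": 0}, {"x": 0, "y": 0, "z": 0.003, "twist": 0}]'

```text
time: 14.85
tool_pos: [478.5, -407.1, 37.3]
tcp_rot: [3.141, -0.0, 0.221]
contact_force: [-0.9, 0.6, -0.5]
grip_width: 22.7
finger_force: 28.8
```

Call:
play_rows --commands '[{"x": 0, "y": 0, "z": 0.001, "twist": 0}, {"x": 0, "y": 0, "z": 0.001, "twist": 0}, {"x": 0, "y": 0, "z": 0.002, "twist": 0}, {"x": 0, "y": 0, "z": 0.002, "twist": 0}, {"x": 0, "y": 0, "z": 0.003, "twist": 0}, {"x": 0, "y": 0, "z": 0.003, "twist": 0}, {"x": 0, "y": 0, "z": 0.003, "twist": 0}, {"x": 0, "y": 0, "z": 0.003, "twist": 0}]'

```text
time: 15.65
tool_pos: [478.5, -407.1, 35.4]
tcp_rot: [3.141, -0.0, 0.221]
contact_force: [-2.1, 1.8, 8.0]
grip_width: 22.4
finger_force: 28.8
```

Call:
play_rows --commands '[{"x": 0, "y": 0, "z": -0.0005, "twist": 0}, {"x": 0, "y": 0, "z": -0.0005, "twist": 0}, {"x": 0, "y": 0, "z": -0.0005, "twist": 0}, {"x": 0, "y": 0, "z": -0.0005, "twist": 0}, {"x": 0, "y": 0, "z": -0.0005, "twist": 0}, {"x": 0, "y": 0, "z": -0.0005, "twist": 0}, {"x": 0, "y": 0, "z": -0.0005, "twist": 0}, {"x": 0, "y": 0, "z": -0.0005, "twist": 0}]' --jaw 0.55

```text
time: 16.45
tool_pos: [478.5, -407.0, 34.7]
tcp_rot: [3.142, -0.0, 0.221]
contact_force: [0.7, 0.4, 0.2]
grip_width: 41.0
finger_force: 0.0
```

Call:
play_rows --commands '[{"x": 0, "y": 0, "z": -0.01, "twist": 0}, {"x": 0, "y": 0, "z": -0.03, "twist": 0}, {"x": 0, "y": 0, "z": -0.06, "twist": 0}, {"x": 0, "y": 0, "z": -0.1, "twist": 0}, {"x": 0, "y": 0, "z": -0.14, "twist": 0}, {"x": -0.03, "y": 0, "z": -0.18, "twist": 0}, {"x": -0.06, "y": 0, "z": -0.21, "twist": 0}, {"x": -0.06, "y": 0, "z": -0.21, "twist": 0}]'

```text
time: 17.25
tool_pos: [418.5, -422.5, 250.9]
tcp_rot: [3.132, -0.003, 0.218]
contact_force: [1.1, -0.2, -0.9]
grip_width: 41.3
finger_force: 0.0
```

Run:
```python
from plant import bot
import cv2,pickle,numpy as np
c=bot.capture("wrist");pickle.dump(c,open("wrist5.pkl","wb"));d=bot.capture("side");pickle.dump(d,open("side5.pkl","wb"))
im=np.hstack([cv2.resize(c["pixels"],None,fx=.8,fy=.8,interpolation=cv2.INTER_AREA),cv2.resize(d["pixels"][80:242,190:380],(380,324),interpolation=cv2.INTER_CUBIC)[:307]])
cv2.imwrite("pics/w5.png",im[:,:,::-1]);o=bot.get_obs();print({k:o[k] for k in ["time","tool_pos","tcp_rot","grip_width","joint_positions"]})
```

```text
{'time': 17.35, 'tool_pos': array([ 419.67516311, -420.44600912,  246.0764887 ]), 'tcp_rot': array([ 3.13954543e+00, -1.37687774e-03,  2.19477575e-01]), 'grip_width': 41.33219735030059, 'joint_positions': array([-9.15471347e-01,  4.72503379e-01,  1.33572427e+00,  3.95173206e-04,
        1.33092790e+00,  4.35755399e-01])}
```

View pics/w5.png

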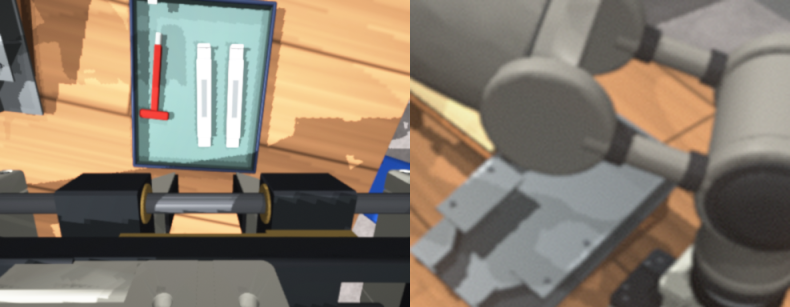

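Wrist view: the lever lies flat at (204,95) beside the twin at (234,95), parallel, lips the same way, with the valve tool undisturbed. Next is the hatch.

Call:
play_rows --commands '[{"x": 0.01, "y": -0.018, "z": 0, "twist": -4}, {"x": 0.03, "y": -0.054, "z": 0, "twist": -11}, {"x": 0.05, "y": -0.09, "z": 0, "twist": -18}, {"x": 0.07, "y": -0.127, "z": 0, "twist": -25}, {"x": 0.09, "y": -0.164, "z": 0, "twist": -32}, {"x": 0.11, "y": -0.2, "z": 0, "twist": -39}, {"x": 0.13, "y": -0.236, "z": 0, "twist": -46}, {"x": 0.142, "y": -0.259, "z": 0, "twist": -50}]' --jaw 0.8

```text
time: 18.15
tool_pos: [502.1, -132.7, 243.3]
tcp_rot: [-3.139, -0.001, 1.1]
contact_force: [-0.0, -0.4, -0.1]
grip_width: 18.2
finger_force: 0.0
```

Call:
play_rows --commands '[{"x": 0.04, "y": -0.008, "z": 0, "twist": -7}, {"x": 0.08, "y": -0.016, "z": 0, "twist": -14}, {"x": 0.12, "y": -0.024, "z": 0, "twist": -21}, {"x": 0.16, "y": -0.032, "z": 0, "twist": -28}, {"x": 0.2, "y": -0.04, "z": 0, "twist": -33.7}, {"x": 0.24, "y": -0.048, "z": 0, "twist": -33.7}, {"x": 0.275, "y": -0.054, "z": 0, "twist": -33.7}, {"x": 0.29, "y": -0.057, "z": 0, "twist": -33.7}]'

```text
time: 18.95
tool_pos: [584.1, 151.2, 242.8]
tcp_rot: [-3.139, -0.001, 1.685]
contact_force: [0.5, 0.9, -0.4]
grip_width: 18.2
finger_force: 0.0
```

Run:
```python
from plant import bot
import cv2,pickle,numpy as np
c=bot.capture("wrist");pickle.dump(c,open("wrist6.pkl","wb"));d=bot.capture("scene");pickle.dump(d,open("scene6.pkl","wb"))
im=np.hstack([cv2.resize(c["pixels"],None,fx=.8,fy=.8,interpolation=cv2.INTER_AREA),cv2.resize(d["pixels"][170:323,270:460],(380,306),interpolation=cv2.INTER_CUBIC)])if 0 else None
a=cv2.resize(c["pixels"],(400,300));b=cv2.resize(d["pixels"][150:300,270:470],(400,300),interpolation=cv2.INTER_CUBIC)
cv2.imwrite("pics/w6.png",np.hstack([a,b])[:,:,::-1]);o=bot.get_obs();print({k:o[k] for k in ["time","tool_pos","tcp_rot","grip_width"]})
```

```text
{'time': 19.05, 'tool_pos': array([583.97598174, 149.67544834, 243.03111794]), 'tcp_rot': array([-3.13901170e+00, -1.96940525e-04,  1.68513360e+00]), 'grip_width': 18.180698558439172}
```

View pics/w6.png

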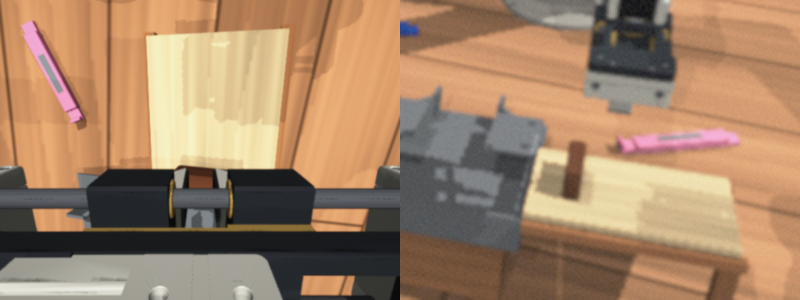

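Wrist view: the board's far (+y) edge is at (147,37)–(288,30), and the handle's +y top edge is near (200,167), between the fingers.

Run:
```python
from h import *
c=pickle.load(open("wrist6.pkl","rb"));s=512/400
for u,v,z in [(147,37,44),(288,30,44),(195,167,78),(190,167,78)]: print(tl(c,np.array([u,v])*s,z).round(1))
print("tcp in trough horiz:",R.from_euler("z",-.109).apply(np.array([584,149.7,0])-[546.6,-36.6,0]))
```

```text
[  5.  312.4  44. ]
[161.4 311.1  44. ]
[ 73.2 168.2  78. ]
[ 67.3 167.7  78. ]
tcp in trough horiz: [ 57.44455841 181.12584771   0.        ]
```

Call:
play_rows --commands '[{"x": 0.01, "y": 0, "z": 0.01, "twist": 0}, {"x": 0.01, "y": 0, "z": 0.025, "twist": 0}, {"x": 0.01, "y": 0, "z": 0.04, "twist": 0}, {"x": 0.01, "y": 0, "z": 0.055, "twist": 0}, {"x": 0.01, "y": 0, "z": 0.07, "twist": 0}, {"x": 0.01, "y": 0, "z": 0.082, "twist": 0}, {"x": 0.01, "y": 0, "z": 0.091, "twist": 0}, {"x": 0.01, "y": 0, "z": 0.091, "twist": 0}]'

```text
time: 19.85
tool_pos: [582.5, 156.7, 152.2]
tcp_rot: [-3.139, 0.0, 1.681]
contact_force: [-0.8, 0.4, -0.6]
grip_width: 18.2
finger_force: 0.0
```

Call:
play_rows --commands '[{"x": -0.006, "y": 0, "z": 0, "twist": 0}, {"x": -0.012, "y": 0, "z": 0, "twist": 0}, {"x": -0.018, "y": 0, "z": 0, "twist": 0}, {"x": -0.025, "y": 0, "z": 0, "twist": 0}, {"x": -0.032, "y": 0, "z": 0, "twist": 0}, {"x": -0.04, "y": 0, "z": 0, "twist": 0}, {"x": -0.05, "y": 0, "z": 0, "twist": 0}, {"x": -0.06, "y": 0, "z": 0, "twist": 0}]'

```text
time: 20.65
tool_pos: [589.9, 96.9, 153.8]
tcp_rot: [3.142, 0.0, 1.682]
contact_force: [0.4, 1.9, 1.4]
grip_width: 18.5
finger_force: 1.0
```

Call:
play_rows --commands '[{"x": -0.013, "y": 0, "z": 0, "twist": 0}, {"x": -0.027, "y": 0, "z": 0, "twist": 0}, {"x": -0.041, "y": 0, "z": 0, "twist": 0}, {"x": -0.055, "y": 0, "z": 0, "twist": 0}, {"x": -0.069, "y": 0, "z": 0, "twist": 0}, {"x": -0.083, "y": 0, "z": 0, "twist": 0}, {"x": -0.097, "y": 0, "z": 0, "twist": 0}, {"x": -0.11, "y": 0, "z": 0, "twist": 0}]'

```text
time: 21.45
tool_pos: [602.1, -12.9, 153.6]
tcp_rot: [-3.141, 0.0, 1.681]
contact_force: [-1.4, 2.4, -1.3]
grip_width: 18.2
finger_force: 1.0
```

Call:
play_rows --commands '[{"x": -0.007, "y": 0, "z": 0, "twist": 0}, {"x": -0.014, "y": 0, "z": 0, "twist": 0}, {"x": -0.021, "y": 0, "z": 0, "twist": 0}, {"x": -0.028, "y": 0, "z": 0, "twist": 0}, {"x": -0.034, "y": 0, "z": 0, "twist": 0}, {"x": -0.04, "y": 0, "z": 0, "twist": 0}, {"x": -0.046, "y": 0, "z": 0, "twist": 0}, {"x": -0.05, "y": 0, "z": 0, "twist": 0}]'

```text
time: 22.25
tool_pos: [607.7, -61.9, 153.8]
tcp_rot: [3.141, 0.0, 1.681]
contact_force: [-1.4, 1.4, -0.5]
grip_width: 18.5
finger_force: 0.8
```

Call:
play_rows --commands '[{"x": -0.001, "y": 0, "z": 0, "twist": 0}, {"x": -0.002, "y": 0, "z": 0, "twist": 0}, {"x": -0.003, "y": 0, "z": 0, "twist": 0}, {"x": -0.004, "y": 0, "z": 0, "twist": 0}, {"x": -0.005, "y": 0, "z": 0, "twist": 0}, {"x": -0.005, "y": 0, "z": 0, "twist": 0}, {"x": -0.005, "y": 0, "z": 0, "twist": 0}, {"x": -0.005, "y": 0, "z": 0, "twist": 0}]'

```text
time: 23.05
tool_pos: [608.2, -66.4, 153.8]
tcp_rot: [3.141, 0.0, 1.682]
contact_force: [-0.1, 0.8, 0.1]
grip_width: 18.4
finger_force: 0.4
```

Call:
play_rows --commands '[{"x": -0.001, "y": 0, "z": 0, "twist": 0}, {"x": -0.002, "y": 0, "z": 0, "twist": 0}, {"x": -0.003, "y": 0, "z": 0, "twist": 0}, {"x": -0.004, "y": 0, "z": 0, "twist": 0}, {"x": -0.005, "y": 0, "z": 0, "twist": 0}, {"x": -0.005, "y": 0, "z": 0, "twist": 0}, {"x": -0.005, "y": 0, "z": 0, "twist": 0}, {"x": -0.005, "y": 0, "z": 0, "twist": 0}]'

```text
time: 23.85
tool_pos: [608.5, -69.1, 153.8]
tcp_rot: [-3.141, -0.003, 1.682]
contact_force: [-1.3, 9.8, 2.8]
grip_width: 18.4
finger_force: 4.8
```

Call:
play_rows --commands '[{"x": 0.004, "y": 0, "z": 0, "twist": 0}, {"x": 0.008, "y": 0, "z": -0.005, "twist": 0}, {"x": 0.01, "y": 0, "z": -0.02, "twist": 0}, {"x": 0.01, "y": 0, "z": -0.05, "twist": 0}, {"x": 0.01, "y": 0, "z": -0.08, "twist": 0}, {"x": 0.03, "y": -0.03, "z": -0.11, "twist": 0}, {"x": 0.07, "y": -0.07, "z": -0.12, "twist": 0}, {"x": 0.1, "y": -0.1, "z": -0.12, "twist": 0}]'

```text
time: 24.65
tool_pos: [497.9, 17.1, 275.7]
tcp_rot: [3.137, 0.002, 1.68]
contact_force: [0.2, 1.0, -0.3]
grip_width: 18.5
finger_force: 0.0
```

Run:
```python
from h import *
from plant import bot
import cv2
for n in ["scene","side"]:
    c=bot.capture(n); im=c["pixels"].astype(int); r,g,b=im[...,0],im[...,1],im[...,2]
    q=proj(c,TP+TR@np.array([75,-60,61.])).ravel(); u,v=q.astype(int)
    m=((r<120)&(r>g*1.6)&(r>b*1.6)); w=m[v-18:v+18,u-18:u+18]; ys,xs=np.nonzero(w)
    print(n,"handle pred",q.round(1),"found",len(xs),(xs.mean()+u-18).round(1) if len(xs) else None,(ys.mean()+v-18).round(1) if len(xs) else None)
    print("  5mm in y =",(proj(c,TP+TR@np.array([75,-55,61.]))-q).round(1))
    k=((im.min(2)>150)&(im.max(2)-im.min(2)<35)).astype(np.uint8)
    t=proj(c,np.array([480,-430,15.])).ravel().astype(int); sub=k[t[1]-55:t[1]+55,t[0]-50:t[0]+50].copy()
    _,_,st,ce=cv2.connectedComponentsWithStats(sub)
    lab=_ if 0 else cv2.connectedComponents(sub)[1]
    for i in range(1,len(st)):
        if st[i,4]>40:
            yy,xx=np.nonzero(lab==i); P=np.array([hit(c,(x+t[0]-50,y+t[1]-55),np.array([0,0,16.]),np.array([0,0,1.]))[:2] for x,y in zip(xx,yy)])
            e,V=np.linalg.eigh(np.cov(P.T)); d=V[:,1]*np.sign(V[0,1]); print("  white",len(P),P.mean(0).round(0),np.degrees(np.arctan2(d[1],d[0])).round(1),"len",np.sqrt(12*e[1]).round(0))
print(bot.get_obs()["contact_force"],bot.get_obs()["time"])
```

```text
scene handle pred [260.6 219.3] found 7 260.3 216.7
  5mm in y = [[2.2 0.4]]
  white 287 [ 503. -454.] 12.9 len 146.0
  white 207 [ 494. -406.] 12.6 len 166.0
  white 137 [ 616. -316.] 21.1 len 81.0
side handle pred [293.3 165.4] found 0 None None
  5mm in y = [[-1.4 -1. ]]
  white 114 [ 519. -404.] 22.5 len 48.0
  white 242 [ 510. -454.] 12.6 len 80.0
  white 89 [ 432. -421.] 10.8 len 29.0
  white 97 [ 442. -468.] 8.1 len 30.0
[-0.45696661  0.12715976 -0.20759405] 24.75
```

The handle is at the predicted shut position, and the two levers are parallel at 12.6° and 12.9°.

```bash
python3 -c "
from plant import bot
print(bot.close_job())"
```

```text
the job is handed in; nothing more can be done
None
```

The lever is out of the chute and lying flat in the tray beside the twin, parallel to it; the hatch is pushed shut to its stop, and the job was handed in at about 25 s of the 70 s limit (no verdict was returned).

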